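# Set the click-stop dose wheel on the reagent dispenser

### The arm

A 6-joint arm with a two-finger parallel gripper is mounted at the origin on the work surface. World frame = base frame: x ahead of the robot, y to its left, z up, the work surface at z = 0. Lengths are in m, angles in degrees, forces in N, time in s.
With the tool pointing down it reaches from about 0.4 to 0.825 m from the base axis. Payload 7 kg.
Tool frame: the origin (TCP) lies at the very end of the fingers, on their centre line; the grasp point (between the pads) lies 19 mm behind it (ctrl.tcp_to_grasp is the distance from the TCP to the grasp point, in m); z points along the fingers, x is the direction in which the jaws open and shut, and the axes are right-handed (so a half turn about z gives the same grasp; the last joint's range is limited). The gripper opens to 88 mm and grips with 3 to 60 N. Pads are 19 mm wide; open, the fingers measure 130 mm over their backs; the gripper's body (78 mm by 193 mm) begins 47 mm behind the grasp point.
Start: joints at [84.001, 20.546, 0.682, 0, -70.136, -16.507], TCP at [0.258, 0.624, 0.204] pointing down, gripper open.
Joint ranges: [-176.03, 176.03], [-82.01, 121.73], [-58.28, 71.71], [-173.87, 95.51], [-174.79, -0.11], [-173.66, 173.66]. Speed limits (degrees/s): [136.94, 136.94, 172.46, 180, 180, 180].

### API

Orientations are given as [roll, pitch, yaw] about the fixed x, y, z axes, in that order (R = Rz(yaw) Ry(pitch) Rx(roll)).
In Python, from plant import sensors, vision, ticket, ctrl gives the robot as it stands. The module is installed in compiled form; this text tells all that it offers.
- The arm moves only by the tool drive_tool, never from a script. Its argument "moves" is a list of rows, each a list of 6 numbers: the shift along the tool's x, y, z in units of 0.15 m (1.0 is 0.15 m), then the turn, a rotation vector about the tool's x, y, z in units of 60 degrees (1.0 is 60 degrees). In form: [[dx, dy, dz, rx, ry, rz], ...]. A call has 1 to 8 rows; each row is the pose to reach, as a shift and turn from the pose measured when the call began, along the tool's axes at that moment; what a row does not reach only later rows make up. A row lasts 1/10 s, in which the tool goes at most 50 mm and 8.59 degrees, less where a joint would pass 70% of its speed; a pose out of reach is approached as far as the arm can. A call with a number of a shift or a turn outside -1 to 1 is refused whole. A call with a gripper value outside its range is refused whole. "fingers" is the opening, from -1 (shut) to 1 (fully open), set as the call begins (left out, the last holds). The fingers move at their own pace and stop on an object; the grip force is fixed at half the most. Time passes only in rows, so rows that repeat a pose let the fingers close. It gives the time, the measured TCP pose, the force and the opening at its end, in the units of the state.
- sensors.get_obs(): the state, without advancing time (a new reading comes with each control period).
- vision.snapshot(name): name is "scene" or "side" or "wrist"; returns a dict with "pixels" (400x640x3 uint8, red, green, blue), "fx", "fy", "cx", "cy" (pixels), "k1" (the pictures are not rectified: a ray, as slopes to the right and down, at radius r is drawn at 1 + k1 r^2 times it, then the intrinsics apply), "R" (3x3) and "t" (3): a world point X has camera coordinates R X + t. Camera axes: x right, y down, z forward; pixel columns grow to the right and rows downward; lengths in m; the calibration is good to about 2 mm. A picture is of the moment at which its call begins. There is no depth.
- ticket.close_job(): hands the job in, once; it reports no verdict.
The state is a dict: "clock": time; "joint_pos": joint angles; "qvel": joint speeds; "tau": joint torques, N m; "tool_pos": TCP position; "orientation": TCP orientation; "force": force on the tool from outside, world axes, zero at the start; "moment": the same for the moment, N m; "opening": finger opening in m.
Only numpy, scipy, OpenCV 4.12 (cv2) and the standard library are available. Lean on these libraries where they do the work, as an engineer would, in place of code of your own. Each camera call takes 0.05 s, during which the arm holds its last target.

### The job

On the reagent dispenser that carries the amber bottle, turn the black knob clockwise (seen from above) until its orange pointer has just passed the red marker disc, then let go so that the sprung wheel falls back, the pawl catches at that tooth, and the pointer stays at the red marker. The wheel is one-way: do not click on to the next tooth. Leave the dose wheel of the other dispenser (green bottle) alone.

Things in the scene. Friction and masses are not known exactly. Their poses are not given: they have to be found in the camera images.
- amber_wheel (a joint): Angle (rad) of the 88 mm click-stop wheel on the dispenser with the AMBER bottle: 0 home (the start), growing clockwise seen from above, to 2.27. A return spring (0.036 N m at home, +0.03 per rad) pulls it back; the pawl stops that every 0.524 rad (30 deg). Let go between two stops, it falls back onto the stop last passed (within 3 deg); it can never go back below that.
- amber_wheel_grip (a point): On the wheel's vertical axis, 87 mm above the table, the height to grip: black upright bar 44 long, 14 wide, from 20 mm below to 13 above this point; collar and wheel below. Axes turn with the wheel: x along the bar, to where the orange pointer points; y across the bar; z up. The amber bottle (64 wide, top at 165 mm) stands 130 mm away, towards +y within 15 deg.
- red_marker: Red disc, 12 mm across, 5 high, on the 150 mm square deck (50 mm above the table) of the amber-bottle dispenser, 62 mm from the wheel's axis, at the first or second stop: 30 or 60 deg clockwise of the pointer's home direction (white discs mark the other and the third stop). Origin: centre of its underside. Wheel caught at the right tooth: the pointer points at its centre.
- green_wheel (a joint): Angle (rad) of the identical wheel on the other dispenser, with the GREEN bottle: a bystander that stays at home, 0. The red disc on that dispenser does not matter.

How it is judged:
By the outcome, as a careful person would: the job done as asked, in the order asked, and still so for the second after the job is handed in, with the robot touching nothing.
It also fails if it takes over 32 s, if anything falls off the work surface, if the arm or the gripper's body presses on something with over 40 N, if the wrist force passes 120 N, or if a joint passes its speed limit or range.

## Working session

There is one attempt and no reset: what is moved stays moved. The work goes in short steps, Python scripts to look and compute and a tool call to move; the robot and the scene stay as the last step left them, time stands still between calls to the robot, and variables do not carry over. Pictures are saved under pics/ and viewed, and the job is handed in when it is done.

Besides the shell and the picture viewer there is one more tool, called after "Request:" as name(argument=value, ...), one argument or row to a line, values as JSON. drive_tool: Moves the arm, as the interface text tells. Shifts and turns lie within -1 to 1; 1 stands for 0.15 m of shift or 60 degrees of turn. Its arguments: {"type":"object","properties":{"moves":{"type":"array"},"fingers":{"type":"number"}},"required":["moves"]}

```bash
mkdir -p pics; ls
python3 - <<'E'
from plant import sensors, vision, ctrl
import cv2,pickle
o=sensors.get_obs();print(o, ctrl.tcp_to_grasp)
d={}
for n in ["scene","side","wrist"]:
    s=vision.snapshot(n);d[n]=s
    cv2.imwrite(f"pics/{n}0.png",s["pixels"][:,:,::-1])
    print(n,s["fx"],s["k1"],s["R"],s["t"])
pickle.dump(d,open("s0.pkl","wb"))
E
```

```text
pics
{'clock': 0.0, 'joint_pos': array([ 8.40009634e+01,  2.05913813e+01,  6.32266837e-01, -2.02157191e-02,
       -7.01364093e+01, -1.65060448e+01]), 'qvel': array([ 0.00650411,  0.09048571,  0.04064695,  0.00893108,  0.02155543,
       -0.06376947]), 'tau': array([ 6.78605484e-04, -5.82716274e+01,  2.93046534e+01,  6.99741036e+00,
        6.82981830e-03, -1.65499409e-04]), 'tool_pos': array([0.25819943, 0.62307351, 0.20271159]), 'orientation': array([-1.79991078e+02, -9.69868917e-02, -1.12511974e+02]), 'force': array([ 0.2186127 , -0.29011382,  0.1705487 ]), 'moment': array([0.0274709 , 0.03114329, 0.02940254]), 'opening': 0.08755723507481315} 0.0188
scene 433.8993424871429 -0.09313920856873625 [[-0.4050067   0.914089   -0.02027001]
 [ 0.62020534  0.25837086 -0.74066851]
 [-0.67179975 -0.31254728 -0.67156481]] [ 0.21759707 -0.26842194  1.18800278]
side 406.9997026624699 -0.05814902953699392 [[ 0.78212573 -0.62310764  0.00402608]
 [-0.40907105 -0.51831911 -0.75100344]
 [ 0.47004278  0.58573216 -0.66028601]] [-0.40315317  0.31142072  0.45415955]
wrist 319.578188889512 -0.009225297690412703 [[-0.38276548 -0.92384447  0.00140532]
 [-0.87965485  0.36492091  0.30502471]
 [-0.28230823  0.11551673 -0.9523434 ]] [ 0.67316376 -0.03769187  0.39298495]
```

View pics/scene0.png

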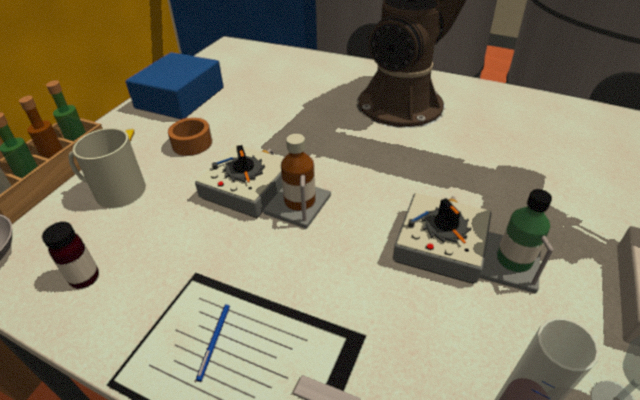

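View pics/side0.png

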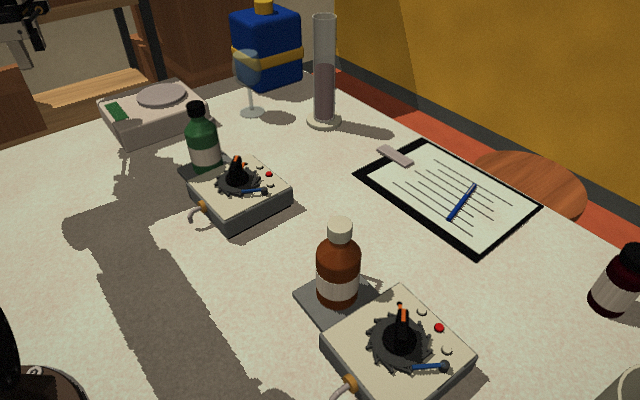

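View pics/wrist0.png

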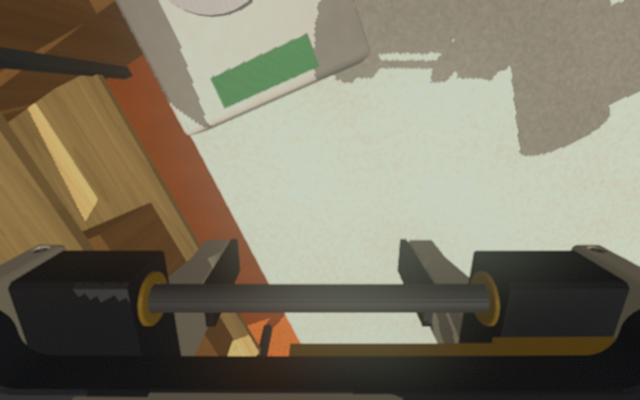

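The scene view shows the amber dispenser with its knob near (243,160). In the side view its knob is at (402,330), the red disc at (439,327) and white discs at (422,311) and (447,350). The green dispenser is further right in the scene view. The wrist view doesn't show either dispenser yet.

```bash
cat > h.py <<'E'
import numpy as np,cv2,pickle
def K(s): return np.array([[s["fx"],0,s["cx"]],[0,s["fy"],s["cy"]],[0,0,1.]])
def ray(s,uv):
    dist=np.array([s["k1"],0,0,0,0.])
    p=cv2.undistortPoints(np.array([[uv]],float),K(s),dist)[0,0]
    R=np.array(s["R"]);t=np.array(s["t"])
    return -R.T@t, R.T@np.array([p[0],p[1],1.])
def onz(s,uv,z):
    c,d=ray(s,uv); return c+d*(z-c[2])/d[2]
def proj(s,X):
    return cv2.projectPoints(np.array(X,float).reshape(-1,1,3),cv2.Rodrigues(np.array(s["R"]))[0],np.array(s["t"],float),K(s),np.array([s["k1"],0,0,0,0.]))[0][:,0]
def tri(a,ua,b,ub):
    A=[];B=[]
    for s,u in((a,ua),(b,ub)):
        c,d=ray(s,u);d=d/np.linalg.norm(d);P=np.eye(3)-np.outer(d,d);A.append(P);B.append(P@c)
    A=np.vstack(A);B=np.hstack(B);x=np.linalg.lstsq(A,B,rcond=None)[0]
    return x,np.linalg.norm(A@x-B)
def blobs(s,mask,box,mn=3):
    x0,y0,x1,y1=box;m=np.zeros(mask.shape,np.uint8);m[y0:y1,x0:x1]=mask[y0:y1,x0:x1]
    n,l,st,c=cv2.connectedComponentsWithStats(m,connectivity=8)
    return [(c[i].round(2),st[i][4],st[i][:4]) for i in range(1,n) if st[i][4]>=mn]
def masks(s):
    p=s["pixels"].astype(int);r,g,b=p[...,0],p[...,1],p[...,2]
    red=((r>150)&(g<60)&(b<60)).astype(np.uint8)
    org=((r>170)&(g>70)&(g<150)&(b<80)).astype(np.uint8)
    wht=((r>195)&(g>195)&(b>190)).astype(np.uint8)
    return red,org,wht
E
python3 - <<'E'
from h import *
d=pickle.load(open("s0.pkl","rb"))
for n,box in(("scene",(185,130,340,230)),("side",(290,200,490,400))):
    s=d[n];x0,y0,x1,y1=box
    for nm,m in zip(("red","org"),masks(s)[:2]):
        for b in blobs(s,m,box): print(n,nm,b, onz(s,b[0],.055 if nm=="red" else .09).round(4))
    c=s["pixels"][y0:y1,x0:x1,::-1]
    f=4 if n=="side" else 5
    c=cv2.resize(c,None,fx=f,fy=f,interpolation=cv2.INTER_CUBIC)[:600,:800]
    cv2.imwrite(f"pics/{n}0z.png",c)
E
```

```text
scene red (array([220.33, 183.11]), np.int32(9), array([219, 182,   4,   3], dtype=int32)) [ 0.5324 -0.2217  0.055 ]
scene org (array([241.14, 152.71]), np.int32(7), array([240, 151,   3,   4], dtype=int32)) [ 0.4675 -0.2072  0.09  ]
scene org (array([265. , 151.2]), np.int32(5), array([263, 151,   5,   2], dtype=int32)) [ 0.4446 -0.1643  0.09  ]
scene org (array([246.67, 176.5 ]), np.int32(18), array([245, 172,   4,  10], dtype=int32)) [ 0.5297 -0.1562  0.09  ]
side red (array([438.98, 326.34]), np.int32(44), array([435, 323,   9,   7], dtype=int32)) [ 0.5317 -0.2241  0.055 ]
side org (array([400., 306.]), np.int32(9), array([399, 305,   3,   3], dtype=int32)) [ 0.4935 -0.1827  0.09  ]
side org (array([403. , 314.5]), np.int32(36), array([402, 309,   3,  12], dtype=int32)) [ 0.4873 -0.1939  0.09  ]
```

```bash
ls pics
```

```text
scene0.png
scene0z.png
side0.png
side0z.png
wrist0.png
```

View pics/scene0z.png

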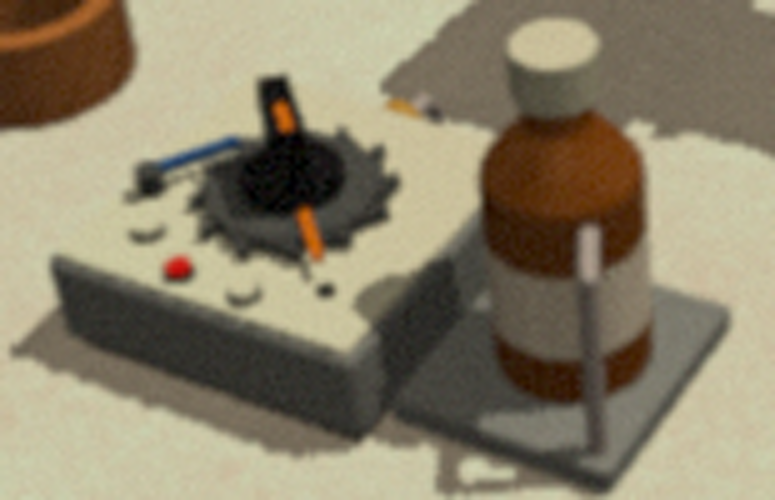

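View pics/side0z.png

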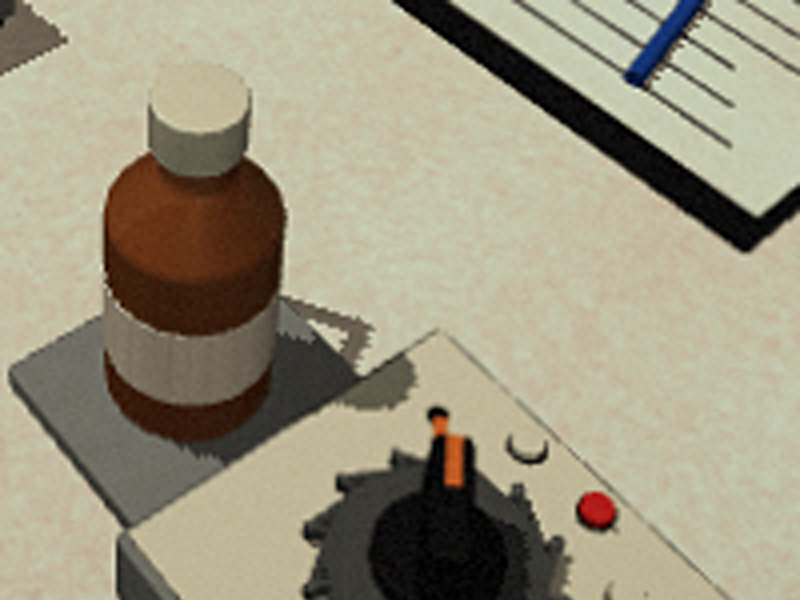

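Run:
```python
from h import *
d=pickle.load(open("s0.pkl","rb"))
sc,si=d["scene"],d["side"]
for nm,a,b,z in(("w1",(233.6,188),(422,310.5),.055),("red",(220.3,183),(439,326.3),.055),("w3",(214.4,176.2),(447,349.5),.055),("dot",(250,188),(399.3,303.3),.052),):
    print(nm,onz(sc,a,z).round(4),onz(si,b,z).round(4),tri(sc,a,si,b)[0].round(4))
# bar top: scene bar top centre approx, side
s=si;c=s["pixels"][275:400,320:480,::-1]
cv2.imwrite("pics/side0zz.png",cv2.resize(c,None,fx=4.8,fy=4.8,interpolation=cv2.INTER_CUBIC))
s=sc;c=s["pixels"][140:200,195:275,::-1]
cv2.imwrite("pics/scene0zz.png",cv2.resize(c,None,fx=10,fy=10,interpolation=cv2.INTER_CUBIC))
```

```text
w1 [ 0.535  -0.1886  0.055 ] [ 0.5326 -0.1932  0.055 ] [ 0.5334 -0.1915  0.0526]
red [ 0.5321 -0.2219  0.055 ] [ 0.5317 -0.2241  0.055 ] [ 0.5317 -0.2233  0.0542]
w3 [ 0.5184 -0.2456  0.055 ] [ 0.5136 -0.2525  0.055 ] [ 0.515  -0.2505  0.0509]
dot [ 0.5196 -0.1606  0.052 ] [ 0.5185 -0.1642  0.052 ] [ 0.5188 -0.1627  0.0504]
```

View pics/side0zz.png

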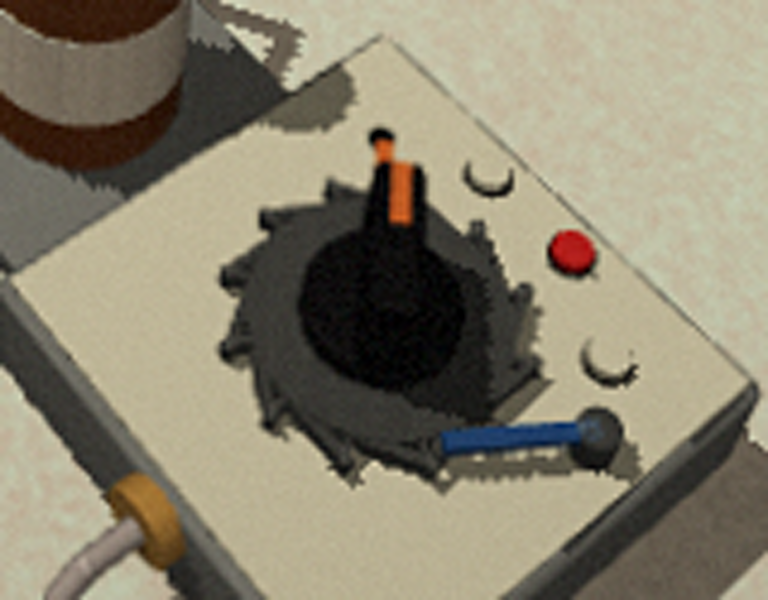

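View pics/scene0zz.png

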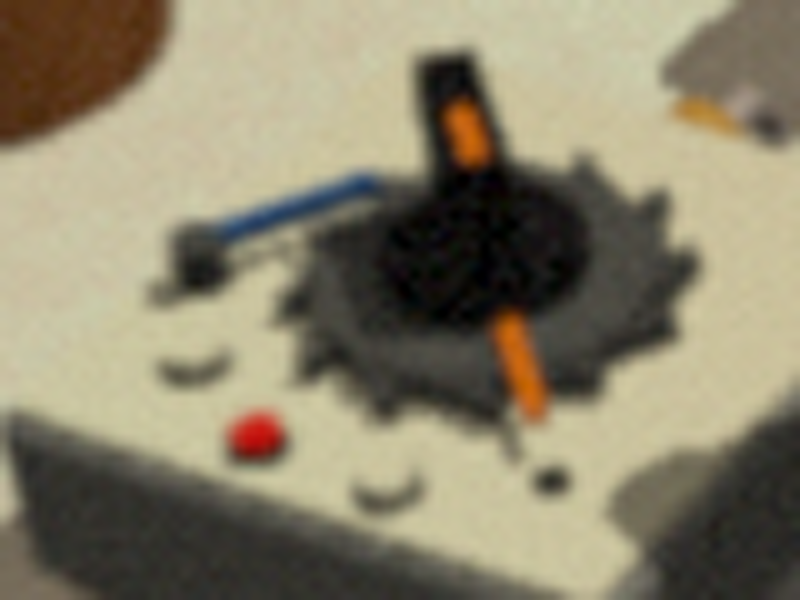

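Both views agree to a few mm. The home dot, white, red and white discs are about 32 mm apart, which is the 30° chord at a 62 mm radius, so red is at the second stop (60°). Next I'll fit the axis and bearings and locate the bottle and the obstacles.

```bash
cat >> h.py <<'E'
from scipy.optimize import least_squares
def fitc(P,k):
    P=np.array(P);k=np.array(k)
    f=lambda v:(np.c_[v[0]+.062*np.cos(v[2]-k*np.pi/6),v[1]+.062*np.sin(v[2]-k*np.pi/6)]-P).ravel()
    r=least_squares(f,[.472,-.207,.75]);return r.x,r.fun.reshape(-1,2)
E
python3 - <<'E'
from h import *
d=pickle.load(open("s0.pkl","rb"))
sc,si,w=d["scene"],d["side"],d["wrist"]
for name,P in(("sc",[(.535,-.1886),(.5321,-.2219),(.5184,-.2456),(.5196,-.1606)]),("si",[(.5326,-.1932),(.5317,-.2241),(.5136,-.2525),(.5185,-.1642)])):
    x,r=fitc(P,[1,2,3,0]);print(name,x[:2].round(4),np.degrees(x[2]).round(1),(r*1000).round(1).tolist())
    x,r=fitc(P[:3],[1,2,3]);print(name,x[:2].round(4),np.degrees(x[2]).round(1))
# bottle cap top
print("amber cap",tri(sc,(295.5,139),si,(340.5,221))[0].round(4))
print("green cap",tri(sc,(540,196),si,(196,106))[0].round(4))
print("cyl base",onz(si,(324,122),0).round(3), "tub",onz(si,(270,85),0).round(3),"goblet",onz(si,(252,112),0).round(3))
print("cyl top",onz(si,(325,17),0.3).round(3))
# dispenser deck corners side @.05
for u in((320+380/4.8,275+37/4.8),(320+755/4.8,275+385/4.8),(320+8/4.8,275+272/4.8)): print("corner",onz(si,u,.05).round(4))
# bar orange stripe ends side, at z=.1
for u in((320+400/4.8,275+163/4.8),(320+400/4.8,275+222/4.8)): print("stripe",onz(si,u,.1).round(4))
for u in((195+46,140+10.2),(195+47.5,140+16.5)): print("stripe sc",onz(sc,u,.1).round(4))
# scene pointer on wheel
for u in((195+51,140+31),(195+53.8,140+41.8)): print("ptr sc",onz(sc,u,.063).round(4))
R=np.array(w["R"]);print("wristcam",-R.T@np.array(w["t"]))
E
```

```text
sc [ 0.4744 -0.2026] 43.3 [[-0.2, 0.2], [1.7, 1.4], [-1.4, -2.2], [-0.0, 0.5]]
sc [ 0.4744 -0.2024] 43.2
si [ 0.4723 -0.2059] 42.1 [[0.3, 0.3], [-0.4, -0.8], [0.3, 0.6], [-0.2, -0.1]]
si [ 0.4721 -0.2063] 42.5
amber cap [ 0.4819 -0.0726  0.1659]
green cap [0.4718 0.3431 0.1612]
cyl base [0.796 0.354 0.   ] tub [0.804 0.62  0.   ] goblet [0.679 0.513 0.   ]
cyl top [0.714 0.249 0.3  ]
corner [ 0.5457 -0.1383  0.05  ]
corner [ 0.5405 -0.2813  0.05  ]
corner [ 0.4067 -0.1302  0.05  ]
stripe [ 0.4877 -0.1923  0.1   ]
stripe [ 0.4748 -0.2044  0.1   ]
stripe sc [ 0.4716 -0.2033  0.1   ]
stripe sc [ 0.4888 -0.1891  0.1   ]
ptr sc [ 0.4873 -0.1877  0.063 ]
ptr sc [ 0.5149 -0.1645  0.063 ]
wristcam [0.3354509  0.59025683 0.38480756]
```

Centre is about (0.473,-0.205) with the home pointer at about 42.5°, confirmed by the stripe on the bar. Red is at about -17.5°. The bottle sits at about 86°, roughly 45° from the home +y axis. It is within 15° of +y only when the wheel is at the 60° stop, so bottle clearance matters at the end of the turn. I'll approach along an arc at z≈0.26.

```bash
cat > to.py <<'E'
import sys,numpy as np
from plant import sensors
from scipy.spatial.transform import Rotation as Ro
def to(*targets):
    o=sensors.get_obs();p=np.array(o["tool_pos"]);R=Ro.from_euler("xyz",o["orientation"],degrees=True)
    print("t",round(o["clock"],2),p.round(4),np.round(o["orientation"],2),"F",np.round(o["force"],1),"M",np.round(o["moment"],2),"op",round(o["opening"],4),"j",np.round(o["joint_pos"],1))
    for x,y,z,yaw in targets:
        T=Ro.from_euler("xyz",[180,0,yaw],degrees=True)
        print((R.inv().apply(np.array([x,y,z])-p)/.15).round(3),((R.inv()*T).as_rotvec(degrees=True)/60).round(3))
if __name__=="__main__":
    a=list(map(float,sys.argv[1:]));to(*[a[i:i+4] for i in range(0,len(a),4)])
E
python3 to.py .35 .53 .26 -125 .44 .44 .27 -140
```

```text
t 0.15 [0.2583 0.6232 0.2029] [-1.7999e+02 -7.0000e-02 -1.1251e+02] F [ 0.2 -0.  -0.4] M [ 0.02 -0.   -0.04] op 0.0875 j [ 84.   20.6   0.6  -0.  -70.1 -16.5]
[ 0.34  -0.803 -0.38 ] [-0.    -0.001  0.208]
[ 0.665 -1.587 -0.446] [-0.    -0.001  0.458]
```

Request:
drive_tool(
  moves=[
    [0.11,-0.26,-0.2,0,0,0.1],
    [0.22,-0.52,-0.4,0,0,0.2],
    [0.34,-0.8,-0.4,0,0,0.3],
    [0.34,-0.8,-0.4,0,0,0.3],
  ],
  fingers=1,
)

```text
clock: 0.55
tool_pos: [0.3527, 0.5272, 0.2648]
orientation: [-180.0, 0.0, -130.9]
force: [0.3, 0.4, 0.2]
opening: 0.0874
```

```bash
python3 to.py .44 .44 .26 -145 .46 .35 .26 -150
```

```text
t 0.55 [0.3527 0.5272 0.2648] [-1.7999e+02  5.0000e-02 -1.3092e+02] F [0.3 0.4 0.2] M [0.05 0.11 0.05] op 0.0874 j [ 73.8  14.9   0.6   0.  -75.7 -24.8]
[ 0.058 -0.821  0.032] [-0.     0.001  0.235]
[ 0.424 -1.314  0.032] [-0.     0.001  0.318]
```

Request:
drive_tool(
  moves=[
    [0.05,-0.33,0,0,0,0.1],
    [0.12,-0.66,0,0,0,0.2],
    [0.25,-0.95,0,0,0,0.3],
    [0.3,-1.0,0,0,0,0.36],
    [0.3,-1.0,0,0,0,0.36],
  ],
)

```text
clock: 1.05
tool_pos: [0.4372, 0.3928, 0.265]
orientation: [180.0, 0.0, -152.8]
force: [0.5, 1.0, 0.3]
opening: 0.0876
```

```bash
python3 to.py .5 .25 .26 -170 .53 .15 .26 178
```

```text
t 1.05 [0.4372 0.3928 0.265 ] [ 1.7999e+02  4.0000e-02 -1.5275e+02] F [0.5 1.  0.3] M [ 0.15 -0.05  0.  ] op 0.0876 j [ 61.   10.4  -5.2   0.  -74.4 -33.7]
[ 0.063 -1.038  0.033] [0.    0.001 0.287]
[ 0.191 -1.722  0.033] [0.    0.001 0.487]
```

Request:
drive_tool(
  moves=[
    [0.03,-0.33,0,0,0,0.14],
    [0.06,-0.66,0,0,0,0.28],
    [0.06,-0.95,0,0,0,0.4],
    [0.06,-1.0,0,0,0,0.45],
  ],
)

```text
clock: 1.45
tool_pos: [0.4987, 0.2529, 0.2649]
orientation: [180.0, 0.0, 180.0]
force: [-0.1, 0.0, 0.0]
opening: 0.0874
```

```bash
python3 to.py .53 .12 .26 170 .53 0 .26 155
```

```text
t 1.45 [0.4987 0.2529 0.2649] [1.8000e+02 2.0000e-02 1.7997e+02] F [-0.1  0.   0. ] M [ 0.15 -0.07 -0.01] op 0.0874 j [ 47.    7.6  -8.6   0.  -73.8 -47. ]
[-0.209 -0.886  0.033] [0.    0.    0.166]
[-0.21  -1.686  0.033] [0.    0.    0.416]
```

Request:
drive_tool(
  moves=[
    [0,-0.33,0,0,0,0.13],
    [0,-0.66,0,0,0,0.26],
    [0,-1.0,0,0,0,0.4],
    [0,-1.0,0,0,0,0.4],
  ],
)

```text
clock: 1.85
tool_pos: [0.498, 0.0996, 0.2651]
orientation: [-180.0, 0.0, 155.6]
force: [0.1, 0.2, 0.4]
opening: 0.0876
```

```bash
python3 to.py .49 -.05 .26 140 .473 -.205 .26 132.5
```

```text
t 1.85 [0.498  0.0996 0.2651] [-1.7999e+02  2.0000e-02  1.5563e+02] F [0.1 0.2 0.4] M [ 0.21 -0.13 -0.01] op 0.0876 j [ 33.5   2.5 -14.3   0.  -73.2 -57.9]
[-0.363 -0.931  0.034] [-0.    0.    0.26]
[-0.686 -1.919  0.034] [-0.     0.     0.385]
```

Request:
drive_tool(
  moves=[
    [-0.12,-0.3,0,0,0,0.13],
    [-0.24,-0.6,0,0,0,0.26],
    [-0.36,-0.95,0,0,0,0.385],
    [-0.36,-1.0,0,0,0,0.385],
  ],
)

```text
clock: 2.25
tool_pos: [0.485, -0.0617, 0.2649]
orientation: [-180.0, 0.0, 132.3]
force: [-0.0, 0.6, -0.2]
opening: 0.0875
```

```bash
python3 to.py .473 -.205 .24 132.5
python3 - <<'E'
from plant import vision
import cv2
s=vision.snapshot("wrist");cv2.imwrite("pics/w1.png",s["pixels"][:,:,::-1])
E
```

```text
t 2.25 [ 0.485  -0.0617  0.2649] [-1.7996e+02  1.0000e-02  1.3230e+02] F [-0.   0.6 -0.2] M [ 0.11 -0.23 -0.03] op 0.0875 j [ 15.9   0.6 -16.3   0.  -73.2 -63.6]
[-0.653 -0.702  0.167] [-0.001  0.    -0.003]
```

View pics/w1.png

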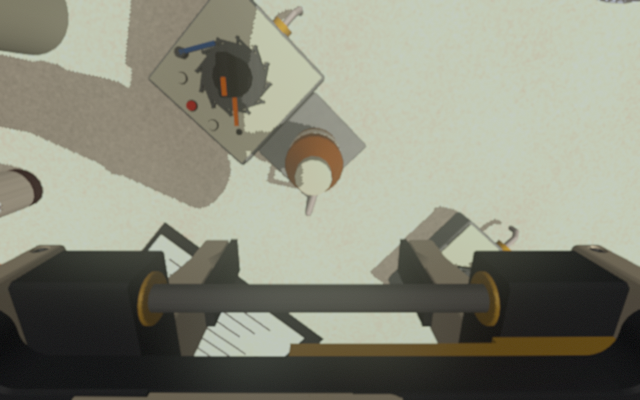

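The wrist view now shows the amber dispenser from almost straight above: wheel at (232,76), red disc at (192,105), home dot at (239,131) and bottle cap at (314,175). I'll refine the fit from this view.

Run:
```python
from h import *
from plant import vision
s=vision.snapshot("wrist");pickle.dump(s,open("w1.pkl","wb"))
red,org,_=masks(s)
for b in blobs(s,red,(150,0,300,160)):print("red",b)
p=s["pixels"].astype(int);org=((p[...,0]>p[...,1]*1.6)&(p[...,1]>p[...,2]*1.2)&(p[...,0]>110)).astype(np.uint8)
for b in blobs(s,org,(205,50,250,140)):print("org",b)
c=s["pixels"][0:200,140:370,::-1]
cv2.imwrite("pics/w1z.png",cv2.resize(c,None,fx=3.4,fy=3,interpolation=cv2.INTER_CUBIC))
```

```text
org (array([223.34,  85.96]), np.int32(94), array([221,  77,   6,  19], dtype=int32))
org (array([234.98, 109.46]), np.int32(95), array([233,  97,   5,  28], dtype=int32))
```

View pics/w1z.png

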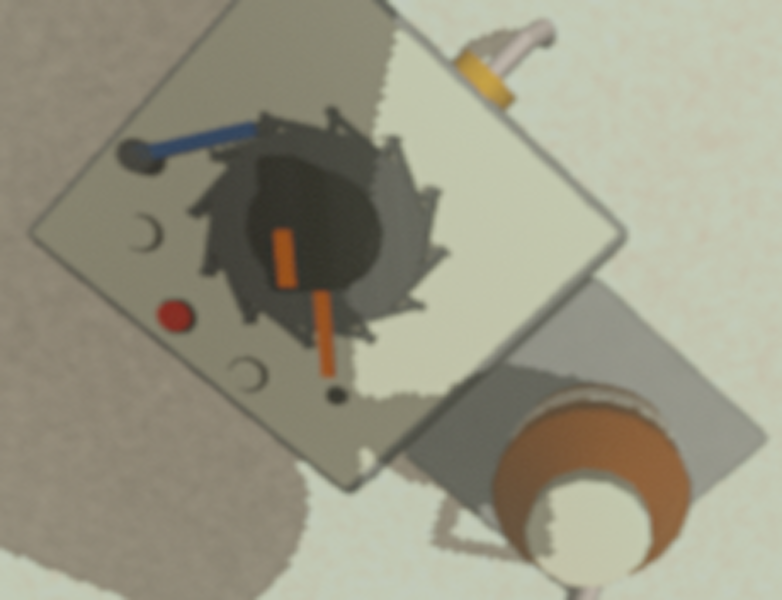

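Run:
```python
from h import *
w=pickle.load(open("w1.pkl","rb"));si=pickle.load(open("s0.pkl","rb"))["side"]
P=[onz(w,u,.055) for u in((212.4,124.5),(191.3,105),(181.8,77.6))]+[onz(w,(238.9,131.7),.052)]
print(np.round(P,4))
x,r=fitc(np.array(P)[:,:2],[1,2,3,0]);print(x[:2],np.degrees(x[2]),(r*1000).round(1).tolist())
a=onz(w,(140+283/3.4,230/3),.1);b=onz(w,(140+287/3.4,287/3),.1);print("stripe",a,b,np.degrees(np.arctan2(*(b-a)[1::-1])))
a=onz(w,(140+321/3.4,292/3),.065);b=onz(w,(140+329/3.4,376/3),.065);print("ptr",a,b,np.degrees(np.arctan2(*(b-a)[1::-1])))
print("cap",onz(w,(313.5,177),.165), "capL/R",onz(w,(140+527/3.4,177),.165),onz(w,(140+652/3.4,177),.165))
```

```text
[[ 0.533  -0.1913  0.055 ]
 [ 0.5317 -0.2232  0.055 ]
 [ 0.5143 -0.2492  0.055 ]
 [ 0.5189 -0.1628  0.052 ]]
[ 0.47267712 -0.20385584] 41.94081628753412 [[0.4, 0.2], [-0.1, 0.2], [-0.2, -0.8], [-0.1, 0.4]]
stripe [ 0.47475633 -0.20350555  0.1       ] [ 0.48863113 -0.19135085  0.1       ] 41.21921157471804
ptr [ 0.48885959 -0.18912051  0.065     ] [ 0.51171304 -0.16777055  0.065     ] 43.05196149549353
cap [ 0.47803349 -0.07526832  0.165     ] capL/R [ 0.48935747 -0.08763669  0.165     ] [ 0.46685206 -0.06305747  0.165     ]
```

Refined axis is (0.4727,-0.2042) with the bar at 42°. At the end of the turn the gripper body clears the cap (radius about 17 mm) by about 8 mm, more if I grip a little high, so TCP z will be 0.074. I'll move over the knob with the fingers partly closed.

```bash
python3 to.py .4727 -.2042 .2 132
```

```text
t 2.35 [ 0.4852 -0.0602  0.265 ] [-1.7999e+02  1.0000e-02  1.3254e+02] F [0.6 0.5 0.3] M [ 0.18 -0.15  0.03] op 0.0877 j [ 16.    0.6 -16.3   0.  -73.1 -63.5]
[-0.651 -0.711  0.433] [-0.     0.     0.009]
```

Request:
drive_tool(
  moves=[
    [-0.2,-0.22,0,0,0,0],
    [-0.42,-0.46,0,0,0,0.01],
    [-0.65,-0.71,0,0,0,0.01],
    [-0.65,-0.71,0.2,0,0,0.01],
    [-0.65,-0.71,0.4,0,0,0.01],
    [-0.65,-0.71,0.4,0,0,0.01],
  ],
  fingers=-0.1,
)

```text
clock: 2.95
tool_pos: [0.4709, -0.2025, 0.2011]
orientation: [-179.8, -0.3, 132.0]
force: [0.6, 0.9, 0.4]
opening: 0.0451
```

```bash
python3 to.py .4727 -.2042 .074 132
python3 - <<'E'
from plant import vision
import cv2,numpy as np
a=[vision.snapshot(n)["pixels"][:,:,::-1] for n in("side","wrist")]
cv2.imwrite("pics/b1.png",cv2.resize(np.vstack(a),None,fx=.75,fy=.75,interpolation=cv2.INTER_AREA))
E
```

```text
t 2.95 [ 0.4709 -0.2025  0.2011] [-179.77   -0.33  132.03] F [0.6 0.9 0.4] M [ 0.05 -0.04 -0.05] op 0.0451 j [ -1.4   5.5 -19.4  -0.1 -65.5 -46.6]
[-0.021  0.005  0.847] [-0.004 -0.005  0.001]
```

View pics/b1.png

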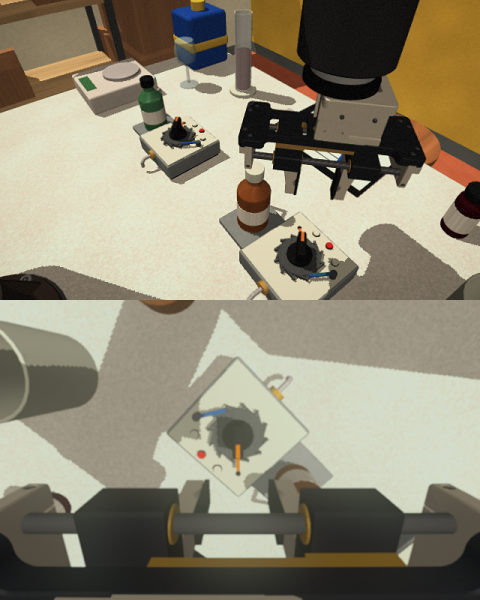

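The side view shows the gripper above and behind the amber knob, and the wrist view shows the wheel at about (313,175) in full-size pixels. I'll check that the TCP pose projects consistently before going down.

Run:
```python
from h import *
from plant import vision
for n in("side","wrist","scene"):
    s=vision.snapshot(n)
    print(n,proj(s,[[.4727,-.2042,.2],[.4727,-.2042,.1],[.4727,-.2042,.06]]).round(0).tolist())
    if n=="wrist":
        for u in((238.3/.75,-1),):pass
        cv2.imwrite("pics/w2.png",s["pixels"][:,:,::-1])
    else: cv2.imwrite(f"pics/{n}2.png",s["pixels"][:,:,::-1])
```

```text
side [[415.0, 270.0], [402.0, 322.0], [398.0, 339.0]]
wrist [[321.0, 231.0], [320.0, 188.0], [320.0, 178.0]]
scene [[233.0, 107.0], [240.0, 150.0], [243.0, 166.0]]
```

View pics/w2.png

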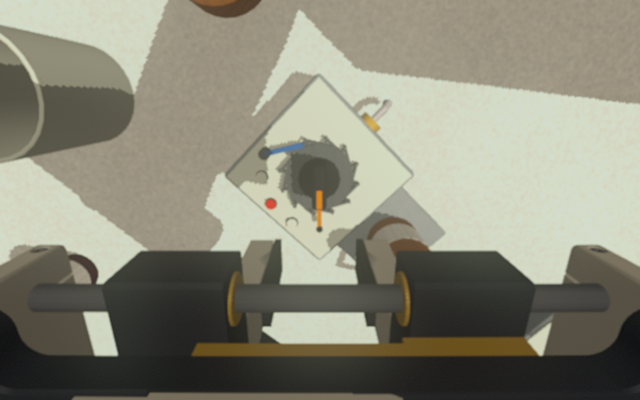

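View pics/side2.png

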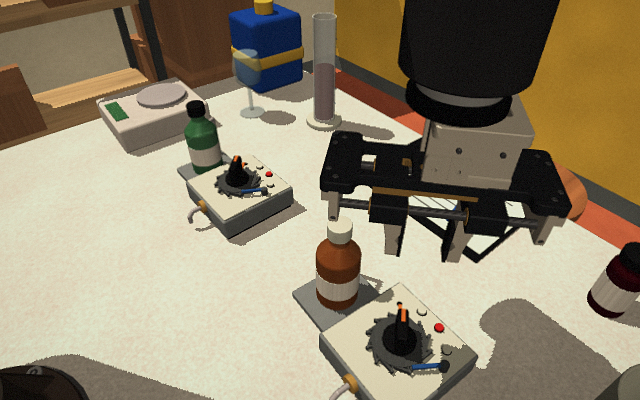

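The fingertips appear at about (420,256) in the side view, where the TCP should project to (415,270). I'll zoom in on that mismatch before descending.

Run:
```python
import cv2,numpy as np
a=cv2.imread("pics/side2.png")[180:290,340:500]
cv2.imwrite("pics/s2z.png",cv2.resize(a,None,fx=5,fy=5,interpolation=cv2.INTER_CUBIC))
a=cv2.imread("pics/w2.png")[200:340,230:410]
cv2.imwrite("pics/w2z.png",cv2.resize(a,None,fx=4.2,fy=4.2,interpolation=cv2.INTER_CUBIC))
a=cv2.imread("pics/scene2.png")[30:230,130:330]
cv2.imwrite("pics/sc2z.png",cv2.resize(a,None,fx=3,fy=3,interpolation=cv2.INTER_CUBIC))
```

```text
(no output)
```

View pics/s2z.png

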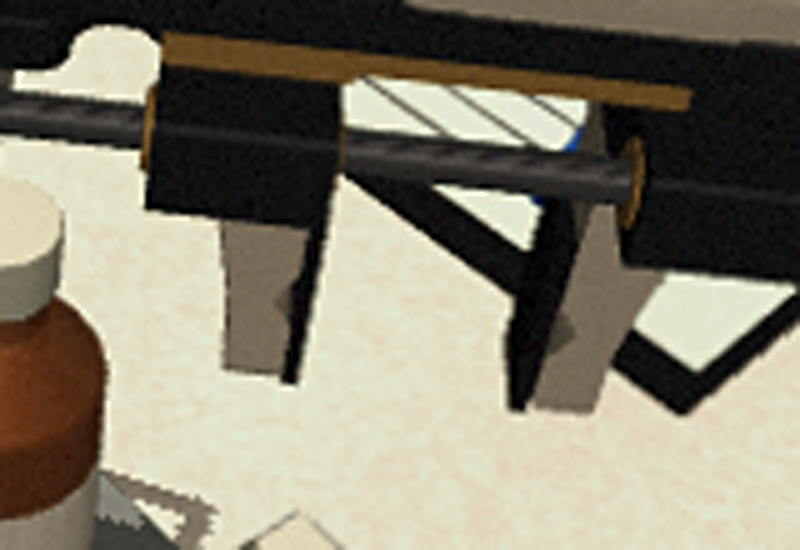

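View pics/w2z.png

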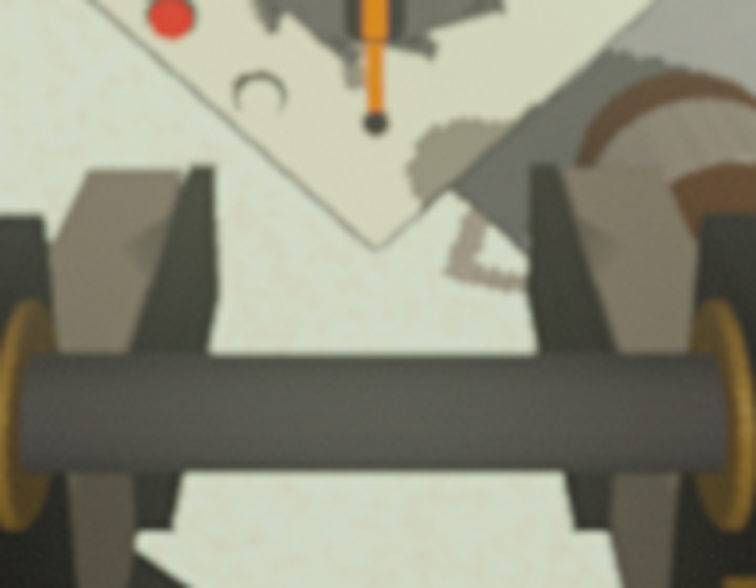

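View pics/sc2z.png

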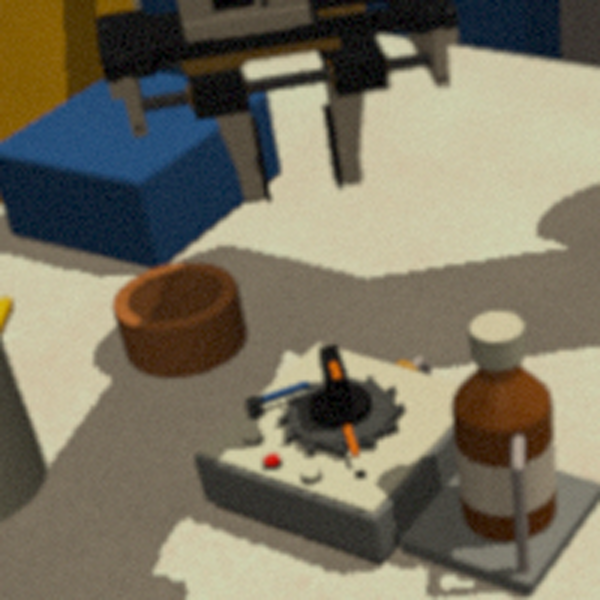

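```bash
python3 - <<'E'
from h import *
d=pickle.load(open("s0.pkl","rb"));sc,si=d["scene"],d["side"]
print(tri(sc,(243.3,92),si,(398.4,256.4)),tri(sc,(218.3,96.7),si,(443,262.2)),tri(sc,(231,94.4),si,(420.7,259.3)))
E
python3 to.py .4727 -.2042 .074 132
```

```text
(array([ 0.45475637, -0.19102545,  0.22323299]), np.float64(0.002856545975283974)) (array([ 0.48499143, -0.22486344,  0.22276112]), np.float64(0.0014305199303796567)) (array([ 0.4698861 , -0.20784325,  0.22290086]), np.float64(0.0023743808579125398))
t 3.2 [ 0.4741 -0.2034  0.2067] [1.7992e+02 1.3000e-01 1.3206e+02] F [-0.3  0.2  0.4] M [ 0.04 -0.11 -0.03] op 0.0395 j [ -1.4   5.2 -19.    0.  -65.6 -46.6]
[ 0.004 -0.012  0.885] [0.001 0.002 0.001]
```

Run:
```python
from h import *
d=pickle.load(open("s0.pkl","rb"));sc,si=d["scene"],d["side"]
print(proj(si,[[.4671,-.2098,.2067],[.4671,-.2098,.202]]),proj(sc,[[.4811,-.197,.2067]]))
```

```text
[[416.08556562 271.81690909]
 [415.3763788  274.69699087]] [[233.04733554 106.17737108]]
```

The visible finger ends are about 20 mm above the reported TCP in both views, so I'll descend in steps and trust force and pictures.

Request:
drive_tool(
  moves=[
    [0,-0.01,0.2,0,0,0],
    [0,-0.01,0.4,0,0,0],
    [0,-0.01,0.6,0,0,0],
    [0,-0.01,0.65,0,0,0],
    [0,-0.01,0.65,0,0,0],
    [0,-0.01,0.65,0,0,0],
  ],
)

```text
clock: 3.8
tool_pos: [0.4747, -0.2045, 0.111]
orientation: [179.8, 0.2, 132.1]
force: [-0.6, -0.1, 0.7]
opening: 0.0392
```

```bash
python3 - <<'E'
from h import *
from plant import vision
for n,(x0,y0,x1,y1),f in(("side",(300,180,480,380),3),("wrist",(200,180,440,360),3),("scene",(170,80,330,220),4)):
    s=vision.snapshot(n)
    print(n,proj(s,[[.4727,-.2042,.11]]).round(0).tolist())
    cv2.imwrite(f"pics/{n}3.png",cv2.resize(s["pixels"][y0:y1,x0:x1,::-1],None,fx=f,fy=f,interpolation=cv2.INTER_CUBIC))
E
python3 to.py .4727 -.2042 .074 132
```

```text
side [[403.0, 318.0]]
wrist [[323.0, 235.0]]
scene [[240.0, 146.0]]
t 3.95 [ 0.4744 -0.2045  0.1108] [179.81   0.25 132.08] F [-0.  -0.3  0.3] M [ 0.06 -0.11  0.01] op 0.0392 j [ -1.5  10.3 -26.8   0.1 -52.7 -46.5]
[ 0.01  -0.008  0.246] [0.003 0.004 0.001]
```

View pics/side3.png

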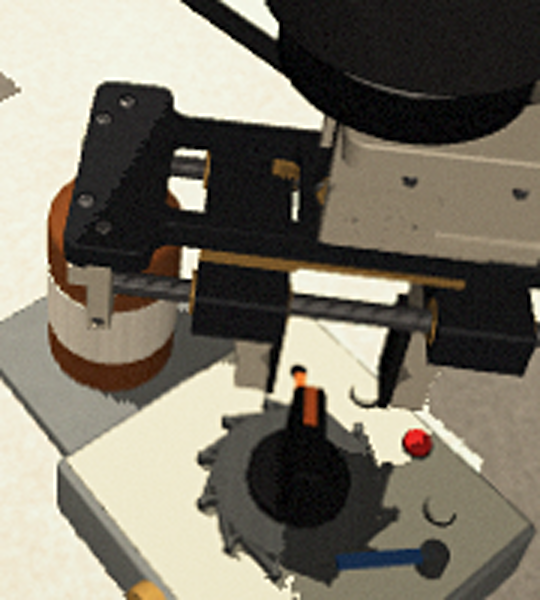

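View pics/scene3.png

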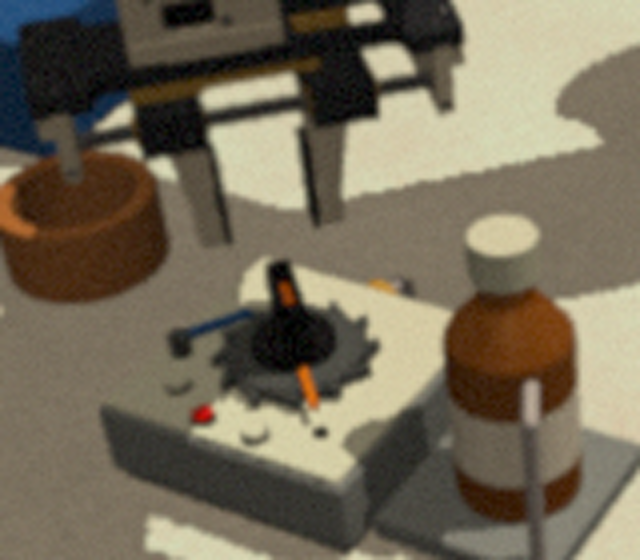

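View pics/wrist3.png

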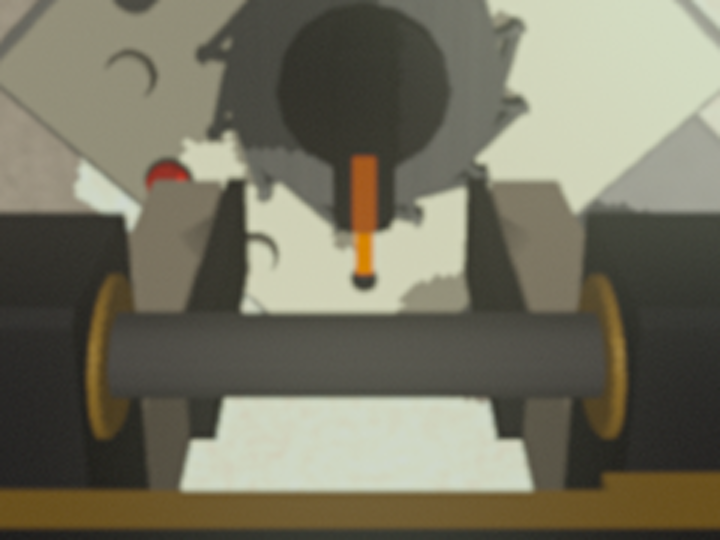

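In all three views the fingertips sit about 20 mm above the reported TCP. The jaws are centred and aligned with the bar in the wrist view: gap centre at about x=320, stripe at 321. I'll go on to TCP z=0.075 and look again.

Request:
drive_tool(
  moves=[
    [0.01,-0.01,0.1,0,0,0],
    [0.01,-0.01,0.2,0,0,0],
    [0.01,-0.01,0.24,0,0,0],
    [0.01,-0.01,0.24,0,0,0],
  ],
)

```text
clock: 4.35
tool_pos: [0.4723, -0.2045, 0.0747]
orientation: [179.8, 0.2, 132.1]
force: [0.1, 0.7, -0.6]
opening: 0.0394
```

```bash
cat > look.py <<'E'
import sys
from h import *
from plant import vision
k=sys.argv[1]
for n,(x0,y0,x1,y1),f in(("side",(300,200,480,400),3),("wrist",(200,160,440,340),3),("scene",(170,80,330,220),4)):
    if len(sys.argv)>2 and n not in sys.argv[2:]: continue
    s=vision.snapshot(n);pickle.dump(s,open(f"{n}{k}.pkl","wb"))
    cv2.imwrite(f"pics/{n}{k}.png",cv2.resize(s["pixels"][y0:y1,x0:x1,::-1],None,fx=f,fy=f,interpolation=cv2.INTER_CUBIC))
E
python3 look.py 4; python3 to.py .4727 -.2042 .06 132
```

```text
t 4.5 [ 0.4731 -0.2046  0.0756] [179.78   0.3  132.09] F [0.  0.6 0.5] M [ 0.05 -0.13 -0.  ] op 0.0394 j [ -1.5  12.5 -29.4   0.1 -47.7 -46.5]
[ 0.004 -0.001  0.104] [0.004 0.005 0.002]
```

View pics/side4.png

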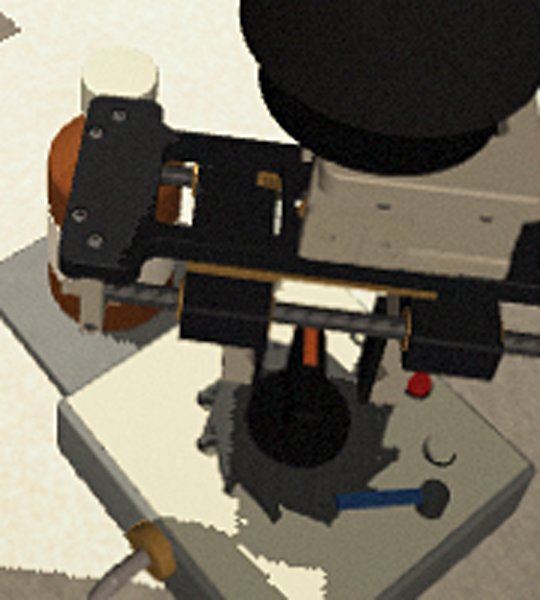

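View pics/wrist4.png

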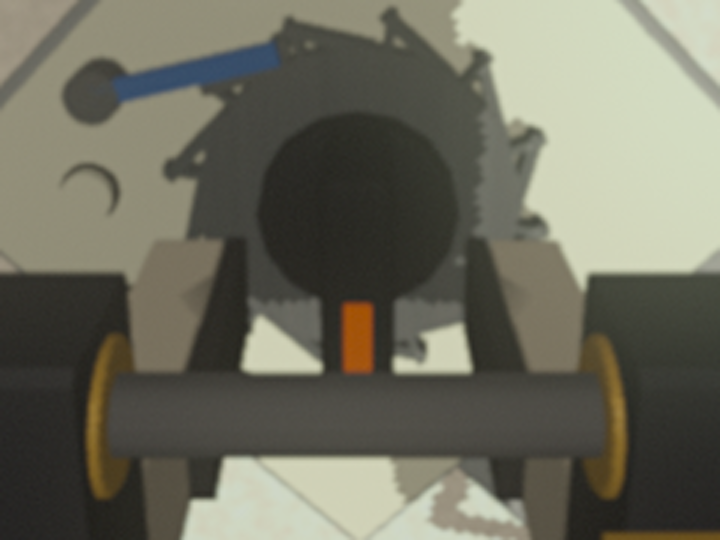

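View pics/scene4.png

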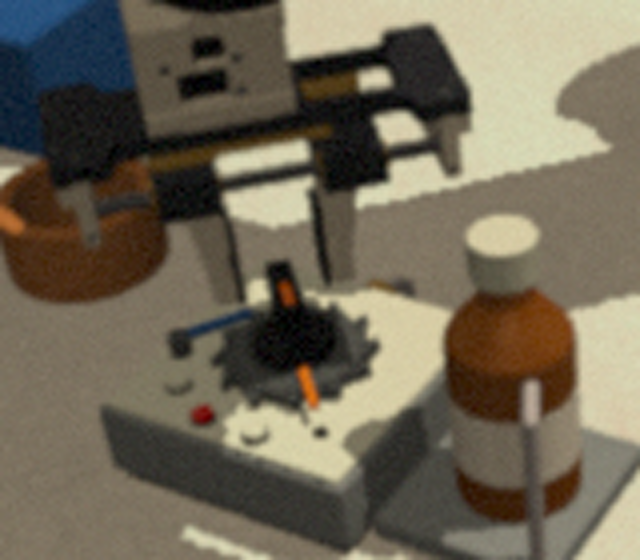

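The fingers straddle the bar with centred clearance. Their tips are just about at bar-top height (z about 0.095 by sight), so they need to go lower. I'll descend gently with a force check.

Request:
drive_tool(
  moves=[
    [0,0,0.03,0,0,0],
    [0,0,0.06,0,0,0],
    [0,0,0.08,0,0,0],
    [0,0,0.08,0,0,0],
  ],
)

```text
clock: 4.9
tool_pos: [0.4727, -0.2045, 0.063]
orientation: [179.8, 0.3, 132.1]
force: [0.7, 0.0, 0.3]
opening: 0.0391
```

```bash
python3 to.py .4727 -.2042 .05 132
```

```text
t 4.9 [ 0.4727 -0.2045  0.063 ] [179.82   0.25 132.09] F [0.7 0.  0.3] M [ 0.07 -0.12  0.01] op 0.0391 j [ -1.5  13.5 -30.2   0.1 -46.  -46.5]
[0.002 0.001 0.087] [0.003 0.004 0.001]
```

There is no contact at reported 0.063, though the collar top (0.067) lies under the fingers. That fits the fingers really being higher. I'll go down another 9 mm.

Request:
drive_tool(
  moves=[
    [0,0,0.02,0,0,0],
    [0,0,0.04,0,0,0],
    [0,0,0.06,0,0,0],
    [0,0,0.06,0,0,0],
  ],
)

```text
clock: 5.3
tool_pos: [0.4725, -0.2045, 0.0535]
orientation: [179.8, 0.2, 132.1]
force: [0.5, -0.8, 0.3]
opening: 0.0392
```

```bash
python3 to.py .4727 -.2042 .05 132; python3 look.py 5
```

```text
t 5.3 [ 0.4725 -0.2045  0.0535] [179.85   0.22 132.08] F [ 0.5 -0.8  0.3] M [ 0.06 -0.11 -0.02] op 0.0392 j [ -1.5  14.2 -30.8   0.1 -44.8 -46.5]
[0.001 0.003 0.024] [0.003 0.004 0.001]
```

View pics/side5.png

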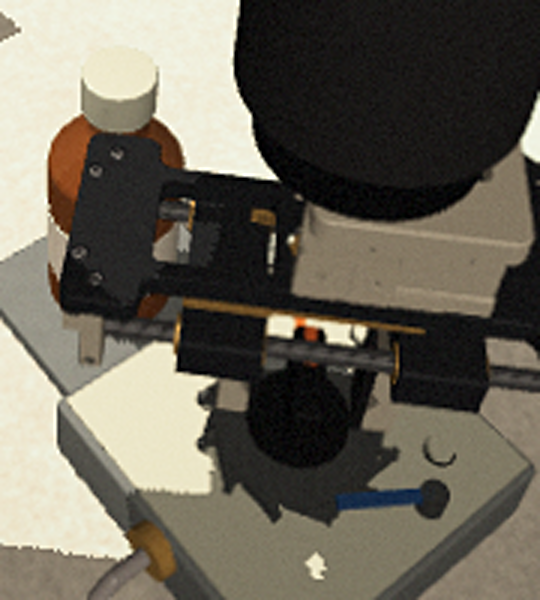

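View pics/scene5.png

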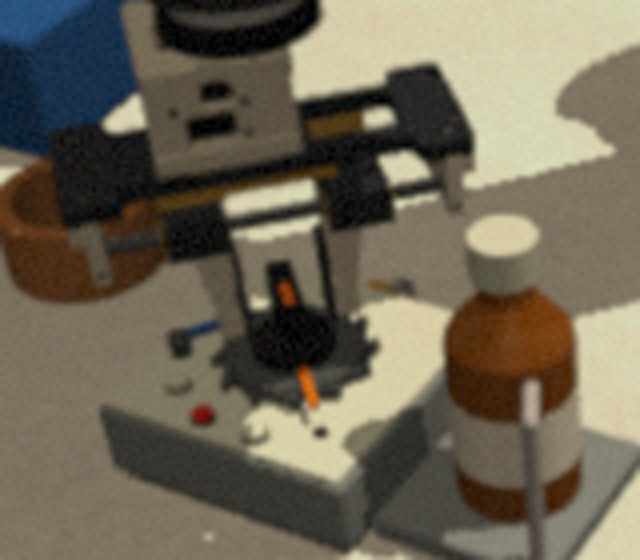

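The fingers straddle the bar with tips about 8 mm above the collar, and there is no contact force. Closing.

Request:
drive_tool(
  moves=[
    [0,0,0,0,0,0],
    [0,0,0,0,0,0],
    [0,0,0,0,0,0],
    [0,0,0,0,0,0],
    [0,0,0,0,0,0],
    [0,0,0,0,0,0],
  ],
  fingers=-1,
)

```text
clock: 6.05
tool_pos: [0.4727, -0.2045, 0.0542]
orientation: [179.8, 0.2, 132.1]
force: [-1.5, 1.1, 2.6]
opening: 0.0141
```

```bash
python3 to.py .4727 -.2042 .054 102 .4727 -.2042 .054 66
```

```text
t 6.05 [ 0.4727 -0.2045  0.0542] [179.82   0.25 132.09] F [-1.5  1.1  2.6] M [ 0.81  0.26 -0.01] op 0.0141 j [ -1.5  14.2 -30.7   0.1 -44.8 -46.5]
[0.002 0.001 0.001] [0.004 0.003 0.502]
[0.002 0.001 0.001] [0.005 0.002 1.102]
```

The gripper closed at 14.1 mm, which is the bar width, with only a few N of force. I'll turn the first 45° clockwise (+rz).

Request:
drive_tool(
  moves=[
    [0,0,0,0,0,0.1],
    [0,0,0,0,0,0.2],
    [0,0,0,0,0,0.3],
    [0,0,0,0,0,0.4],
    [0,0,0,0,0,0.5],
    [0,0,0,0,0,0.6],
    [0,0,0,0,0,0.7],
    [0,0,0,0,0,0.75],
  ],
)

```text
clock: 6.85
tool_pos: [0.4726, -0.2041, 0.0541]
orientation: [179.7, 0.0, 86.9]
force: [-1.5, 4.7, 1.4]
opening: 0.0136
```

```bash
python3 to.py .4727 -.2045 .054 66; python3 look.py 6 side scene
```

```text
t 6.85 [ 0.4726 -0.2041  0.0541] [1.7971e+02 2.0000e-02 8.6870e+01] F [-1.5  4.7  1.4] M [1.47 0.32 0.1 ] op 0.0136 j [ -1.5  14.1 -30.7   0.  -44.8 -91.7]
[-0.003  0.001  0.001] [ 0.005 -0.     0.348]
```

View pics/side6.png

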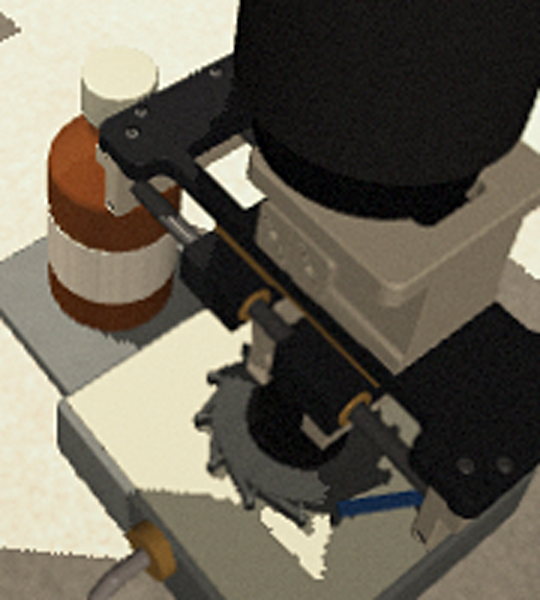

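View pics/scene6.png

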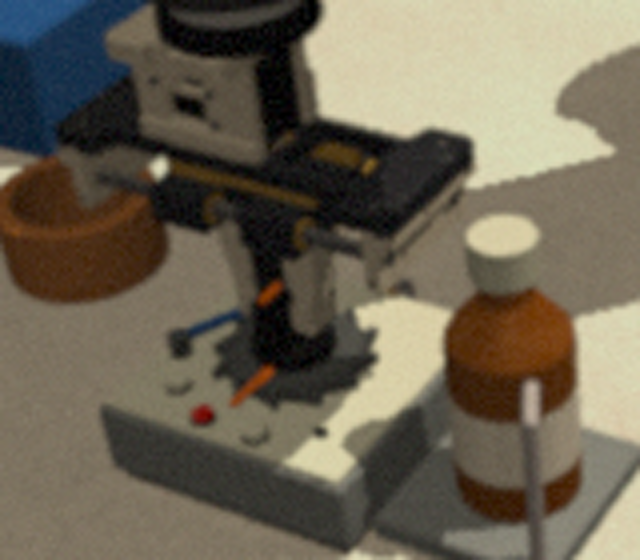

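The wheel turned with the grip. The pointer tip at about (229,181) in the full scene frame lies between the first white disc and red. Checking the angle.

```bash
cat > ang.py <<'E'
import sys
from h import *
def ang(f,box,z=.065):
    s=pickle.load(open(f,"rb"))
    p=s["pixels"].astype(int);m=((p[...,0]>p[...,1]*1.7)&(p[...,1]>p[...,2]*1.3)&(p[...,0]>110)).astype(np.uint8)
    x0,y0,x1,y1=box
    for c,a,bb in blobs(s,m,box,5):
        q=onz(s,c,z)
        print(c,a,bb.tolist(),q.round(4),"bearing",np.degrees(np.arctan2(q[1]+.2042,q[0]-.4727)).round(1))
ang(sys.argv[1],list(map(int,sys.argv[2:6])))
E
python3 ang.py scene6.pkl 222 165 245 188; python3 ang.py scene4.pkl 240 168 256 186
```

```text
[232.82 175.82] 22 [228, 172, 10, 9] [ 0.5129 -0.2027  0.065 ] bearing 2.2
[246.5 176. ] 28 [244, 171, 6, 10] [ 0.5029 -0.1767  0.065 ] bearing 42.2
```

Request:
drive_tool(
  moves=[
    [0,0,0,0,0,0.1],
    [0,0,0,0,0,0.2],
    [0,0,0,0,0,0.3],
    [0,0,0,0,0,0.35],
    [0,0,0,0,0,0.35],
  ],
)

```text
clock: 7.45
tool_pos: [0.4726, -0.2039, 0.0542]
orientation: [179.7, -0.1, 66.1]
force: [0.0, 4.4, 1.8]
opening: 0.0138
```

```bash
python3 to.py .4727 -.2045 .054 66; python3 look.py 7 ;python3 ang.py scene7.pkl 215 160 245 188
```

```text
t 7.45 [ 0.4726 -0.2039  0.0542] [ 1.7972e+02 -9.0000e-02  6.6110e+01] F [0.  4.4 1.8] M [1.54 0.15 0.1 ] op 0.0138 j [  -1.4   14.1  -30.7    0.   -44.8 -112.5]
[-0.004  0.002  0.001] [ 0.005 -0.002  0.002]
[228.  173.5] 16 [223, 171, 11, 6] [ 0.5103 -0.2159  0.065 ] bearing -17.2
[219.8 182.2] 5 [219, 181, 3, 3] [ 0.5399 -0.2158  0.065 ] bearing -9.8
```

View pics/scene7.png

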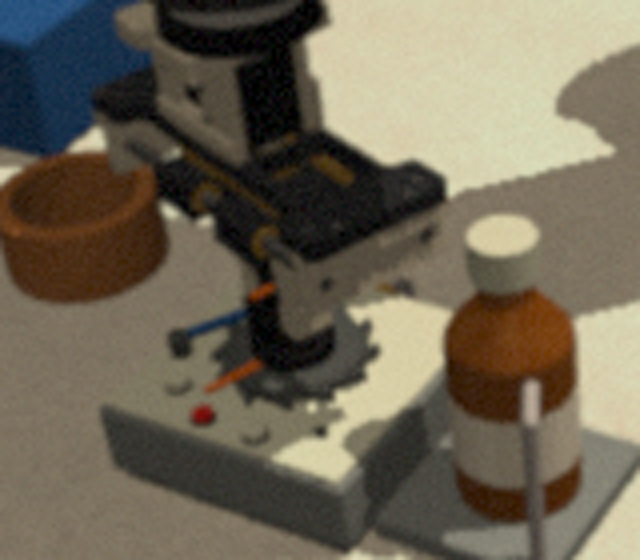

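View pics/wrist7.png

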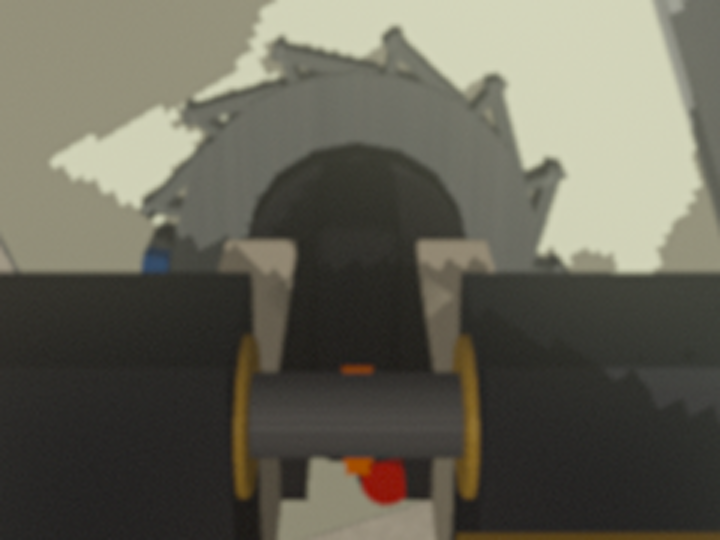

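View pics/side7.png

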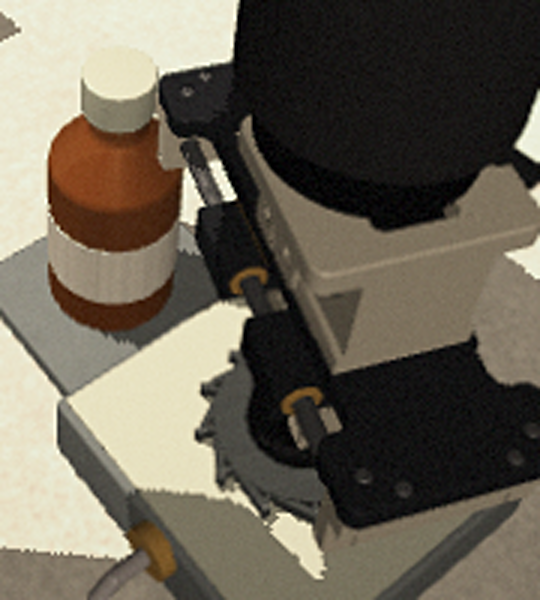

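In the wrist view the bar is still square in the jaws, so it hasn't slipped. The red disc is now on the other side of the pointer (128 vs 119.5 px in the crop), so the pointer is about 5° past red. I'll add 2° for margin, then open gently.

Request:
drive_tool(
  moves=[
    [0,0,0,0,0,0.03],
    [0,0,0,0,0,0.03],
    [0,0,0,0,0,0.03],
  ],
)

```text
clock: 7.9
tool_pos: [0.4726, -0.2039, 0.0541]
orientation: [179.7, -0.1, 64.4]
force: [0.1, 4.6, 3.2]
opening: 0.0139
```

Request:
drive_tool(
  moves=[
    [0,0,0,0,0,0],
    [0,0,0,0,0,0],
    [0,0,0,0,0,0],
    [0,0,0,0,0,0],
    [0,0,0,0,0,0],
    [0,0,0,0,0,0],
  ],
  fingers=-0.1,
)

```text
clock: 8.5
tool_pos: [0.4726, -0.2039, 0.0541]
orientation: [179.7, -0.1, 64.4]
force: [-0.8, -0.6, 0.7]
opening: 0.0395
```

```bash
python3 to.py .4727 -.2045 .054 66; python3 look.py 8 wrist scene
```

```text
t 8.5 [ 0.4726 -0.2039  0.0541] [ 1.7973e+02 -1.0000e-01  6.4410e+01] F [-0.8 -0.6  0.7] M [-0.02 -0.14  0.03] op 0.0395 j [  -1.4   14.1  -30.7    0.   -44.8 -114.2]
[-0.003  0.002  0.001] [ 0.005 -0.002 -0.027]
```

View pics/wrist8.png

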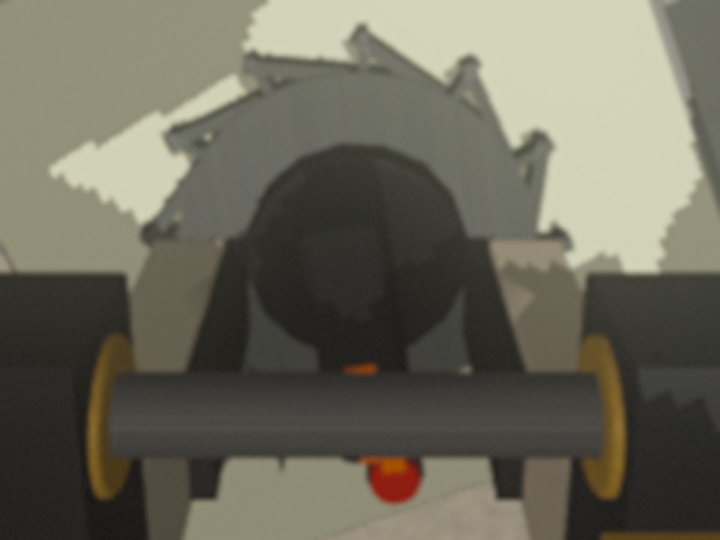

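The wheel fell back and the pointer at (394,465) in the crop now points straight at the red disc at (394,480). No force remains, so I'll retract straight up.

Request:
drive_tool(
  moves=[
    [0,0,-0.1,0,0,0],
    [0,0,-0.25,0,0,0],
    [0,0,-0.5,0,0,0],
    [0,0,-0.75,0,0,0],
    [0,0,-1.0,0,0,0],
    [0,0,-1.0,0,0,0],
    [0,0,-1.0,0,0,0],
  ],
)

```text
clock: 9.3
tool_pos: [0.4722, -0.2037, 0.205]
orientation: [179.6, -0.2, 64.4]
force: [-0.9, -0.2, 0.5]
opening: 0.0396
```

```bash
python3 to.py .4727 -.2045 .054 66
python3 - <<'E'
from h import *
from plant import vision
a=[vision.snapshot(n) for n in("wrist","side","scene")]
c=[cv2.resize(x["pixels"][y0:y0+133,x0:x0+180,::-1],None,fx=2.2,fy=2.2,interpolation=cv2.INTER_CUBIC) for x,x0,y0 in((a[0],220,100),(a[1],320,265),(a[1],150,120),(a[2],370,150))]
cv2.imwrite("pics/end.png",np.vstack([np.hstack(c[:2]),np.hstack(c[2:])]))
pickle.dump(a[0],open("w9.pkl","wb"))
E
python3 ang.py w9.pkl 270 100 370 240
```

```text
t 9.3 [ 0.4722 -0.2037  0.205 ] [ 1.7961e+02 -1.7000e-01  6.4410e+01] F [-0.9 -0.2  0.5] M [ 0.02 -0.14  0.02] op 0.0396 j [  -1.4    5.   -19.5    0.   -65.1 -114.2]
[-0.006 -0.002  1.006] [ 0.007 -0.003 -0.027]
[325.59 229.87] 54 [322, 226, 8, 9] [ 0.5274 -0.222   0.065 ] bearing -18.0
```

View pics/end.png

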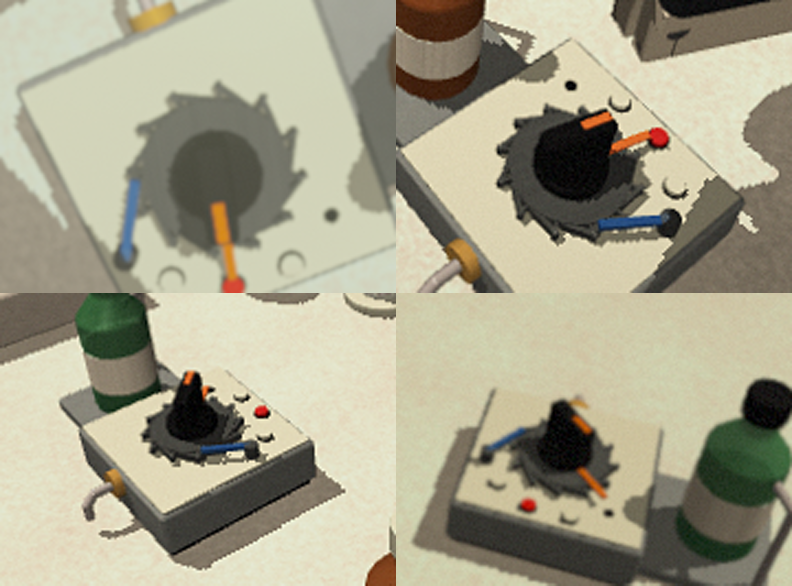

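In every view the amber pointer points at the red disc, the green wheel is still at home on its black dot, and the robot is clear of everything. Handing in.

```bash
python3 -c "
from plant import ticket,sensors
print(sensors.get_obs()['clock']);print(ticket.close_job())"
```

```text
9.45
the job is handed in; nothing more can be done
None
```

The amber dispenser's wheel is caught at the second stop (60°) with its orange pointer at the red marker, and the job is handed in at 9.45 s. I gripped the bar (14.1 mm measured), turned it about 67° clockwise until the pointer was just past red, opened the fingers so it fell back, and retracted straight up.

**Last checks:**
- The wrist and side views both show the pointer aimed at the red disc.
- The colour mask I used for the bearing merged the pointer with the red disc, so its -18.0° result mostly confirms where red is (expected -18°). The alignment itself I judged by eye.
- The green wheel still points at its home dot.
- The robot touches nothing, with force near 0 and the TCP at z = 0.205 m. Measured forces stayed below about 6 N throughout.

**What disagreed with the description:**
- The visible fingertips sat about 20 mm above the reported TCP in all three cameras. I gripped with the reported TCP at z ≈ 0.054 m, going by the pictures and the force reading.
- The amber bottle stands about 45° from the wheel's home +y axis, not within 15°. It comes within about 16° only with the wheel at the 60° stop. The gripper cleared it.

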